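Sort three studs by thread hand with a test nut

ROBOT

A 7-joint arm with a two-finger parallel gripper is mounted at the origin on the work surface; the furniture and walls round the work are solid. World frame = base frame: x ahead of the robot, y to its left, z up, the work surface at z = 0. Lengths are in m, angles in rad, forces in N, time in s.
With the tool pointing down it reaches from about 0.425 to 0.925 m from the base axis. Payload 6.8 kg.
Tool frame: the origin (TCP) lies between the finger pads; the fingertips stand r.tcp_to_tips ahead of it and the grasp point (between the pads) lies 3 mm ahead of it (r.tcp_to_tips is the distance from the TCP to the fingertips, in m); z points along the fingers, y is the line along which they close (so a half turn about z gives the same grasp; the last joint's range is limited). The gripper opens to 85 mm and grips with 20 to 120 N. Pads are 22 mm wide; open, the fingers measure 114 mm over their backs; the gripper's body (76 mm by 85 mm) begins 54 mm behind the grasp point. The pads swing forward as they close: fully open they stand 13 mm farther back than shut.
Start: joints at [1.033, 0.477, 0.022, 1.555, -0.011, 1.109, -0.083], TCP at [0.281, -0.614, 0.253] pointing down, gripper open.
Joint ranges: [-2.96, 2.96], [-0.34, 2.1], [-1.41, 1.46], [0.24, 2.44], [-1.37, 4.51], [0.17, 1.92], [-2.96, 2.96]. Speed limits (rad/s): [2.39, 2.39, 3.14, 3.14, 3.14, 3.14, 3.14].

INTERFACE

Orientations are given as a rotation vector (axis times angle).
In Python, from bench import r gives the robot as it stands. The module is installed in compiled form; this text tells all that it offers.
- The arm moves only by the tool step_arm, never from a script. Its argument "moves" is a list of rows, each an object of numbers: "rx", "ry", "rz": the turn, a rotation vector about the tool's x, y, z in degrees; "dx", "dy", "dz": the shift along the tool's x, y, z in mm; "gripper": the opening, from -1 (shut) to 1 (fully open). In form: [{"rx": .., "ry": .., "rz": .., "dx": .., "dy": .., "dz": .., "gripper": ..}, ...]. A call has 1 to 20 rows; each row shifts and turns the commanded pose from where the row before left it, along the tool's axes as they then stand; what a row does not reach is not made up. A row lasts 1/8 s, in which the tool goes at most 62.5 mm and 10.7 degrees, less where a joint would pass 70% of its speed; a pose out of reach is approached as far as the arm can. A call is refused whole if a number of a shift passes 62.5 or a number of a turn 10.7, either way. A call with a gripper value outside its range is refused whole. The fingers move at their own pace and stop on an object; "grip_force" is the grip in N (left out, the last holds). Time passes only in rows, so rows that do not move let the fingers close. It gives the time, the measured TCP pose, the force, the opening and the grip force at its end, in the units of the state.
- r.get_obs(): the state, without advancing time (a new reading comes with each control period).
- r.grab_frame(name): name is "scene" or "top"; returns the picture (420x560x3 uint8, blue, green, red); there is no depth.
- r.camera_info(name): a dict with "mtx" (3x3 intrinsics, pixels), "rvec" (rotation vector, rad) and "tvec" (3), from world to camera coordinates, as OpenCV has them. Camera axes: x right, y down, z forward; pixel columns grow to the right and rows downward; lengths in m; the calibration is good to about 2 mm. A picture is of the moment at which its call begins. camera_info takes no time and is no camera call.
- r.hand_in(): hands the job in; it is judged then, once.
The state is a dict: "clock": time; "joints": joint angles; "qvel": joint speeds; "tau": joint torques, N m; "tcp_pos": TCP position; "orientation": TCP orientation; "contact_force": force on the tool from outside, world axes, zero at the start; "moment": the same for the moment, N m; "grip_width": finger opening in m; "gripper_force": force on a finger pad.
Only numpy, scipy, OpenCV 4.12 (cv2) and the standard library are available. Lean on these libraries where they do the work, as an engineer would, in place of code of your own. Each camera call takes 0.05 s, during which the arm holds its last target. There are 200 camera calls.

TASK

Three black studs stand on sliding feet, each in its own short rail; one has a right-hand thread, the other two left-hand, and they look alike. Find the right-hand one by trying the brass test nut, which is right-hand, then run the nut fully down on it, onto its flange, and leave it there. Push that stud all the way along its rail to the orange stop on the right and the two left-hand studs all the way to the blue stops on the left, without knocking the other things about.

Things in the scene. Friction and masses are not known exactly. Their poses are not given: they have to be found in the camera images.
- stud_a_top (a point): Tip, on the axis, of stud A: upright, black, finely threaded, 24 mm thick, tip 78 mm above the worktop. The bare steel tip cone is 8 mm high (7 mm wide at the top, 13 mm below); the thread runs from 7 mm below the tip down to a round flange (42 mm wide, 6 mm thick, top 28 mm below the tip). It cannot turn or lift; its hand cannot be seen, only felt. y axis: along the rail to the blue stop (left); z up.
- stud_a (a joint): Place of stud A along its rail, m: 0 in the middle, +0.030 home against the blue stop (left), -0.030 home against the orange stop (right). The foot drags with about 4 N of friction and stays where it is left.
- rail_a: Fixed aluminium rail of stud A, 48 x 116 mm (y is its length, pointing to the blue stop), 12 mm high; origin at the centre of its underside. The square foot of the stud, 36 mm wide, slides on it (top of foot 21 mm above the worktop) between end stops 26 mm high.
- stud_b_top (a point): Tip, on the axis, of stud B: upright, black, finely threaded, 24 mm thick, tip 78 mm above the worktop. The bare steel tip cone is 8 mm high (7 mm wide at the top, 13 mm below); the thread runs from 7 mm below the tip down to a round flange (42 mm wide, 6 mm thick, top 28 mm below the tip). It cannot turn or lift; its hand cannot be seen, only felt. y axis: along the rail to the blue stop (left); z up.
- stud_b (a joint): Place of stud B along its rail, m: 0 in the middle, +0.030 home against the blue stop (left), -0.030 home against the orange stop (right). The foot drags with about 4 N of friction and stays where it is left.
- rail_b: Fixed aluminium rail of stud B, 48 x 116 mm (y is its length, pointing to the blue stop), 12 mm high; origin at the centre of its underside. The square foot of the stud, 36 mm wide, slides on it (top of foot 21 mm above the worktop) between end stops 26 mm high.
- stud_c_top (a point): Tip, on the axis, of stud C: upright, black, finely threaded, 24 mm thick, tip 78 mm above the worktop. The bare steel tip cone is 8 mm high (7 mm wide at the top, 13 mm below); the thread runs from 7 mm below the tip down to a round flange (42 mm wide, 6 mm thick, top 28 mm below the tip). It cannot turn or lift; its hand cannot be seen, only felt. y axis: along the rail to the blue stop (left); z up.
- stud_c (a joint): Place of stud C along its rail, m: 0 in the middle, +0.030 home against the blue stop (left), -0.030 home against the orange stop (right). The foot drags with about 4 N of friction and stays where it is left.
- rail_c: Fixed aluminium rail of stud C, 48 x 116 mm (y is its length, pointing to the blue stop), 12 mm high; origin at the centre of its underside. The square foot of the stud, 36 mm wide, slides on it (top of foot 21 mm above the worktop) between end stops 26 mm high.
- nut_center (a point): Centre (on the axis, 18 mm above its underside) of the loose brass test nut: a round knurled sleeve, 46 mm outside diameter, 36 mm high, about 0.16 kg, bore 32 mm right through. Its thread stubs inside, 4 to 8 mm above the underside, leave 19 mm free between them (3 mm of play all round on a stud's core). It starts upright on the cork pad; keep this way up. z axis up.
- nut_thread (a point): Point on the nut's axis at its thread stubs, 6 mm above its underside. All threads are quick: four starts, 46 mm of travel a turn, 7.3 mm a radian, 2 to 4 mm of slack (let go, the nut sinks by that). Lowered without turning, the nut bears on a stud with its underside 8 to 17 mm below the tip, depending on its angle (repeats every quarter turn); above 11 mm it may sit on a blunt thread start.
- nut: The nut itself, origin at the centre of its underside. Turned clockwise (seen from above) from where it bears, it goes down 7.3 mm a radian on a right-hand stud; on a left-hand one it is blocked, its underside never more than 13 mm below the tip. If blocked on a blunt start, lift 2.5 mm, turn on 0.4 rad, lower again. Running down to the flange takes 1 to 3.2 rad in all.
- pad_top (a point): Centre of the upper face of the fixed round cork pad, 72 mm in diameter, 5 mm thick, on which the nut starts.
- cotton_jar: Bystander to be left alone: glass jar of cotton wool, 71 mm wide, 107 mm high; origin at its underside.
- tweezers: Bystander to be left alone: steel tweezers lying flat, 124 mm long; origin at its underside.
- timer: Bystander to be left alone: white countdown timer on its foot, 36 x 68 x 61 mm; origin at its underside.
- drop_bottle_2: Bystander to be left alone: clear dropping bottle with red rubber teat, 42 mm wide, 112 mm high; origin at its underside.
- weight_1: Bystander to be left alone: brass weight, 21 mm wide, 32 mm high; origin at its underside.
- weight_2: Bystander to be left alone: smaller brass weight, 17 mm wide, 26 mm high; origin at its underside.
- marker_black: Bystander to be left alone: black and white marker pen lying flat, 130 mm long; origin at its underside.
Things that resemble listed ones, but are neither listed nor needed, are in the scene too. Of the things like the nut, leave any that is pink, purple or red; of the rest the smaller one is meant.

How it is judged:
At the end, for the whole second after the job is handed in: The test nut is wound down on the right-hand stud (no other lets it down), its underside within 2.5 mm of the flange, level, at rest and released; that stud is within 4 mm of home at the orange (right) stop, and the two others within 4 mm of home at their blue (left) stops (((value of joint stud_a below -0.026 m and value of joint each of stud_b, stud_c above 0.026 m and horizontal distance between nut_center and stud_a_top below 0.005 m and z of nut_center in the frame of stud_a_top below -0.0075 m and angle between nut_center's own z axis and vertical below 0.12 rad) or (value of joint each of stud_a, stud_c above 0.026 m and value of joint stud_b below -0.026 m and horizontal distance between nut_center and stud_b_top below 0.005 m and z of nut_center in the frame of stud_b_top below -0.0075 m and angle between nut_center's own z axis and vertical below 0.12 rad) or (value of joint each of stud_a, stud_b above 0.026 m and value of joint stud_c below -0.026 m and horizontal distance between nut_center and stud_c_top below 0.005 m and z of nut_center in the frame of stud_c_top below -0.0075 m and angle between nut_center's own z axis and vertical below 0.12 rad)) and linear speed of nut below 0.02 m/s); the robot touches nothing.
It fails at once if a bystander (jar, tweezers, timer, bottle, weights or marker) is shifted by more than 30 mm (distance of any of cotton_jar, tweezers, timer, drop_bottle_2, weight_1, weight_2, marker_black from where it was at the start of the episode above 0.03 m).
It also fails if it takes over 72 s, if anything falls off the work surface, if the arm or the gripper's body presses on something with over 40 N, if the wrist force passes 120 N, or if a joint passes its speed limit or range.

## Working session

There is one attempt and no reset: what is moved stays moved. The work goes in short steps, Python scripts to look and compute and a tool call to move; the robot and the scene stay as the last step left them, time stands still between calls to the robot, and variables do not carry over. Pictures are saved under pics/ and viewed, at most 10 in all, crops included, and the job is handed in when it is done.

Besides the shell and the picture viewer there is one more tool, called by a JSON object that holds its "op" and its "data". step_arm: Moves the arm, as the interface text tells. Its arguments: {"type":"object","properties":{"moves":{"type":"array","items":{"type":"object","properties":{"rx":{"type":"number"},"ry":{"type":"number"},"rz":{"type":"number"},"dx":{"type":"number"},"dy":{"type":"number"},"dz":{"type":"number"},"gripper":{"type":"number"}}}},"grip_force":{"type":"number"}},"required":["moves"]}

```bash
mkdir -p pics
python3 - <<'E'
from bench import r
import cv2
for n in("scene","top"):
    cv2.imwrite(f"pics/{n}0.png",r.grab_frame(n)); print(n,r.camera_info(n))
o=r.get_obs();print(o,r.tcp_to_tips)
E
```

```text
scene {'mtx': array([[461.53585358,   0.        , 279.2409034 ],
       [  0.        , 461.53585358, 209.76953215],
       [  0.        ,   0.        ,   1.        ]]), 'rvec': array([ 0.92464691, -2.23692229,  1.35220192]), 'tvec': array([0.29960918, 0.28917724, 0.94560533])}
top {'mtx': array([[522.92860806,   0.        , 283.17143086],
       [  0.        , 522.92860806, 212.12144324],
       [  0.        ,   0.        ,   1.        ]]), 'rvec': array([ 2.14609917, -2.14274367,  0.16533504]), 'tvec': array([-0.09454241,  0.53440796,  1.33833245])}
{'clock': 0.1, 'joints': array([ 1.0328948 ,  0.47773705,  0.02232483,  1.5563407 , -0.01147888,
        1.10927437, -0.08308564]), 'qvel': array([ 8.95889868e-04, -3.33680008e-03, -2.97782591e-05, -3.57986299e-03,
       -6.33739234e-04,  1.79640136e-03,  1.61855412e-03]), 'tau': array([ 4.53573288e-03, -5.97767937e+01,  1.61411963e+00, -2.81953794e+01,
        1.28658861e-02,  5.04783180e-03, -7.19587138e-05]), 'tcp_pos': array([ 0.28106152, -0.61316698,  0.25241442]), 'orientation': array([-3.06778295e+00, -6.69704847e-01,  7.43239709e-04]), 'contact_force': array([-0.35265412,  0.18401229, -0.11454449]), 'moment': array([-0.01154403,  0.02562048, -0.00468622]), 'gripper_force': 0.0, 'grip_width': 0.08525932726748715} 0.022
```

View pics/scene0.png

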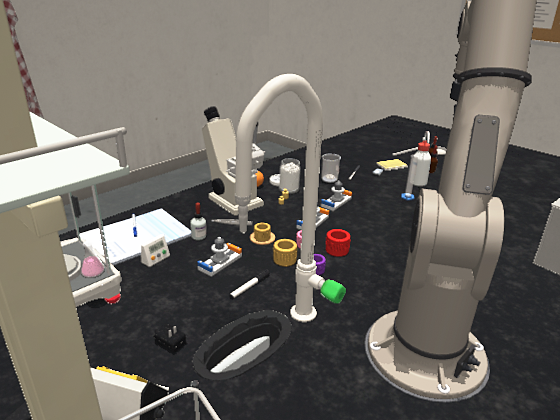

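View pics/top0.png

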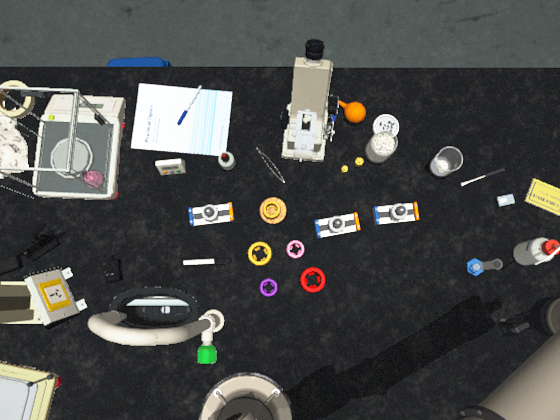

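```bash
cat > h.py <<'E'
import numpy as np, cv2
from bench import r
def ray(n,uv,z):
    c=r.camera_info(n);R=cv2.Rodrigues(c["rvec"])[0];t=c["tvec"]
    d=R.T@np.linalg.solve(c["mtx"],np.array([uv[0],uv[1],1.]));o=-R.T@t
    return o+d*(z-o[2])/d[2]
def proj(n,p):
    c=r.camera_info(n);return cv2.projectPoints(np.array(p,float).reshape(-1,3),c["rvec"],c["tvec"],c["mtx"],None)[0].reshape(-1,2)
E
python3 - <<'E'
from h import *
for nm,uv,z in [("studL",(210,212),.078),("studM",(337,224),.078),("studR",(401,211),.078),("padnut",(272.5,210),.041),("yell",(260,253),.036),("bottle",(227,158),.11),("jar",(380,147),.1),("pink",(295,249),.03),("red",(313,280),.03),("purple",(268,287),.03),("base",(245,415),.0),("fauc",(212,320),0),("timer",(171,166),.06),("w",(345,169),.03),("w2",(359,161),.03),("mic",(303,140),.15)]:
    print(nm,ray("top",uv,z).round(3))
im=cv2.imread("pics/top0.png")
cv2.imwrite("pics/c1.png",cv2.resize(im[140:300,170:430],None,fx=3,fy=3,interpolation=cv2.INTER_CUBIC))
s=cv2.imread("pics/scene0.png")
cv2.imwrite("pics/c2.png",cv2.resize(s[145:305,185:385],None,fx=3.7,fy=3.7,interpolation=cv2.INTER_CUBIC))
for n in("scene","top"):print(n,proj(n,[[0,0,0],[.5,0,0],[.5,0,.3]]))
E
```

```text
studL [0.529 0.094 0.078]
studM [ 0.498 -0.231  0.078]
studR [ 0.532 -0.396  0.078]
padnut [ 0.54  -0.066  0.041]
yell [ 0.427 -0.033  0.036]
bottle [0.663 0.049 0.11 ]
jar [ 0.695 -0.342  0.1  ]
pink [ 0.438 -0.125  0.03 ]
red [ 0.357 -0.172  0.03 ]
purple [ 0.339 -0.055  0.03 ]
base [0.014 0.003 0.   ]
fauc [0.253 0.093 0.   ]
timer [0.654 0.202 0.06 ]
w [ 0.654 -0.26   0.03 ]
w2 [ 0.676 -0.298  0.03 ]
mic [ 0.699 -0.142  0.15 ]
scene [[425.47567226 350.91262778]
 [257.33103163 253.0743006 ]
 [257.44245925 148.40362767]]
top [[246.23073491 420.9314515 ]
 [248.43909165 226.9513694 ]
 [239.66348114 209.78482147]]
```

View pics/c1.png

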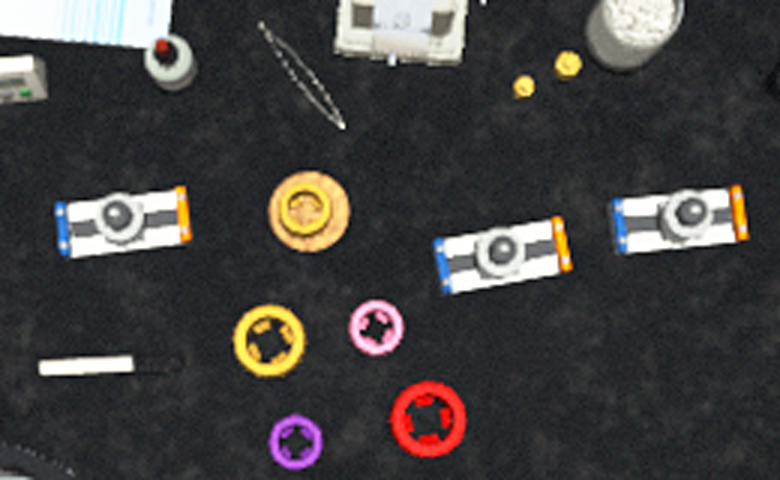

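View pics/c2.png

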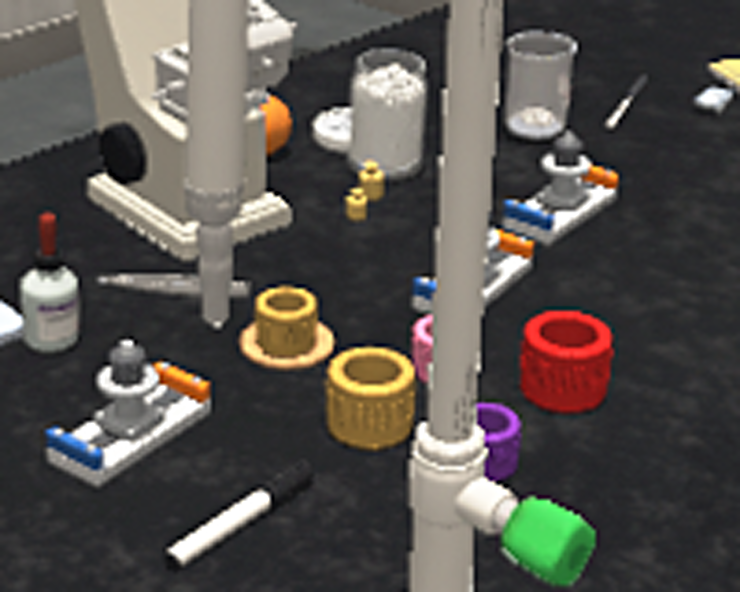

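```bash
cat > ov.py <<'E'
from h import *
def circ(c,z,d,n=40):
    a=np.linspace(0,2*np.pi,n);return np.c_[c[0]+d/2*np.cos(a),c[1]+d/2*np.sin(a),0*a+z]
def tile(cam,im,p,prims,f=8,w=48,h=36):
    u=proj(cam,[p])[0].round().astype(int);o=u-[w//2,h//2]
    t=cv2.resize(im[o[1]:o[1]+h,o[0]:o[0]+w],None,fx=f,fy=f,interpolation=cv2.INTER_CUBIC)
    for P,col in prims:
        q=((proj(cam,P)-o+.5)*f).round().astype(int);cv2.polylines(t,[q],False,col,1)
    return t
E
python3 - <<'E'
from ov import *
im=cv2.imread("pics/top0.png")
T=[]
def full(x,y):return (170+(x+.5)/3-.5,140+(y+.5)/3-.5)
for nm,s,b,o in [("L",(121,208),(62,229),(183,213)),("M",(502,246),(441,266),(563,244)),("R",(690,208),(618,227),(739,212))]:
    B=ray("top",full(*b),.026);O=ray("top",full(*o),.026);F=ray("top",full(*s),.078)
    a=(B-O)/np.linalg.norm(B-O);c=(B+O)/2;c[2]=0
    print(nm,"rail c",c.round(4),"len",np.linalg.norm(B-O).round(3),"ang of y axis",np.degrees(np.arctan2(-a[0],a[1])).round(1),"tip",F.round(4), "joint",((F-c)[:2]@a[:2]).round(4),"lat",np.cross(a[:2],(F-c)[:2]).round(4))
    j=(F-c)[:2]@a[:2]; p=c+a*j   # on rail axis
    n=np.array([-a[1],a[0],0]);z=lambda h:np.array([0,0,h])
    rect=np.array([c+a*.058+n*.024,c+a*.058-n*.024,c-a*.058-n*.024,c-a*.058+n*.024,c+a*.058+n*.024])+z(.012)
    T.append(tile("top",im,F,[(circ(p,.05,.042),(0,0,255)),(circ(p,.078,.007),(0,255,0)),(circ(p,.07,.024),(255,255,0)),(rect,(255,0,255))]))
p=ray("top",(271.7,209.5),.041);print("nut",p)
T.append(tile("top",im,p,[(circ(p,.041,.046),(0,0,255)),(circ(p,.005,.072),(0,255,0))]))
cv2.imwrite("pics/ov1.png",np.vstack([np.hstack(T[:2]),np.hstack(T[2:])]))
for z in (0,.3,.4,.5):print(z,proj("scene",[.253,.093,z]),proj("top",[.253,.093,z]))
E
```

```text
L rail c [0.5332 0.0997 0.    ] len 0.108 ang of y axis 7.7 tip [0.5366 0.0941 0.078 ] joint -0.006 lat -0.0027
M rail c [ 0.5033 -0.2368  0.    ] len 0.11 ang of y axis 10.4 tip [ 0.5044 -0.2313  0.078 ] joint 0.0052 lat -0.0021
R rail c [ 0.5354 -0.3942  0.    ] len 0.109 ang of y axis 7.2 tip [ 0.5375 -0.3928  0.078 ] joint 0.0011 lat -0.0023
nut [ 0.5414229  -0.06343692  0.041     ]
0 [[302.91292918 312.97128033]] [[212.02994146 320.08917614]]
0.3 [[310.25829288 193.38615369]] [[192.94677934 327.91817001]]
0.4 [[313.25171308 144.65221093]] [[184.02047545 331.5802454 ]]
0.5 [[316.59789296  90.17521544]] [[173.09249024 336.06352383]]<stdin>:8: DeprecationWarning: Arrays of 2-dimensional vectors are deprecated. Use arrays of 3-dimensional vectors instead. (deprecated in NumPy 2.0)
```

View pics/ov1.png

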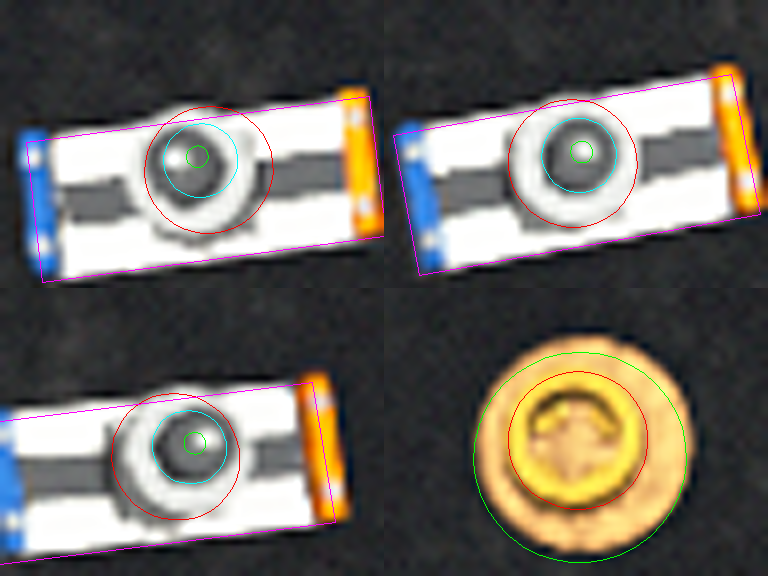

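Top view: the brass nut on the cork pad is at (272,210). It could be confused with the bigger yellow ring (260,253), pink (295,249), purple (268,287) and red (313,280). The crop shows that the pad nut is the smaller of the yellow pair and is 46 mm wide, so I choose it. Studs are at L (209,209), M (337,222) and R (400,209).

{"op": "step_arm", "data": {"moves": [{"dx": 33, "dy": -28, "gripper": 1}, {"dx": 33, "dy": -28}, {"dx": 33, "dy": -28}, {"dx": 33, "dy": -28}, {"dx": 33, "dy": -28}, {"dx": 33, "dy": -28}, {"dx": 33, "dy": -28}, {"dx": 33, "dy": -28}, {"dx": 33, "dy": -28}, {"dx": 33, "dy": -28}, {"dx": 33, "dy": -28}, {"dx": 33, "dy": -28}, {"dx": 33, "dy": -28}, {"dx": 33, "dy": -28}, {"dx": 0}], "grip_force": 40}}

```text
invalid input at $.moves[0]: expected keys rx, ry, rz, dx, dy, dz, gripper
```

```bash
cat > go.py <<'E'
import sys
from h import *
# go.py x y z : remaining shift in tool axes (mm), no turn
def st(t=None):
    o=r.get_obs();R=cv2.Rodrigues(o["orientation"])[0]
    print("t",round(o["clock"],2),"tcp",o["tcp_pos"].round(4),"yaw",np.degrees(np.arctan2(R[1,0],R[0,0])).round(2),"tilt",np.degrees(np.arccos(-R[2,2])).round(2),"F",o["contact_force"].round(1),"M",o["moment"].round(2),"w",o["grip_width"].round(4),"q",o["joints"].round(2))
    if t is not None: print("tool shift mm",(R.T@(np.array(t)-o["tcp_pos"])*1e3).round(1))
    return o,R
if __name__=="__main__":
    a=[float(v) for v in sys.argv[1:]]; st(a if a else None)
E
python3 go.py .5415 -.0635 .1
```

```text
Traceback (most recent call last):
  File "go.py", line 10, in <module>
    a=[float(v) for v in sys.argv[1:]]; st(a if a else None)
                                        ~~^^^^^^^^^^^^^^^^^^
  File "go.py", line 6, in st
    print("t",round(o["clock"],2),"tcp",o["tcp_pos"].round(4),"yaw",np.degrees(np.arctan2(R[1,0],R[0,0])).round(2),"tilt",np.degrees(np.arccos(-R[2,2])).round(2),"F",o["contact_force"].round(1),"M",o["moment"].round(2),"w",o["grip_width"].round(4),"q",o["joints"].round(2))
                                                                                                                                                                                                                               ^^^^^^^^^^^^^^^^^^^^^
AttributeError: 'float' object has no attribute 'round'
```

All keys are needed in every row.

{"op": "step_arm", "data": {"moves": [{"rx": 0, "ry": 0, "rz": 0, "dx": 33, "dy": -28, "dz": 0, "gripper": 1}, {"rx": 0, "ry": 0, "rz": 0, "dx": 33, "dy": -28, "dz": 0, "gripper": 1}, {"rx": 0, "ry": 0, "rz": 0, "dx": 33, "dy": -28, "dz": 0, "gripper": 1}, {"rx": 0, "ry": 0, "rz": 0, "dx": 33, "dy": -28, "dz": 0, "gripper": 1}, {"rx": 0, "ry": 0, "rz": 0, "dx": 33, "dy": -28, "dz": 0, "gripper": 1}, {"rx": 0, "ry": 0, "rz": 0, "dx": 33, "dy": -28, "dz": 0, "gripper": 1}, {"rx": 0, "ry": 0, "rz": 0, "dx": 33, "dy": -28, "dz": 0, "gripper": 1}, {"rx": 0, "ry": 0, "rz": 0, "dx": 33, "dy": -28, "dz": 0, "gripper": 1}, {"rx": 0, "ry": 0, "rz": 0, "dx": 33, "dy": -28, "dz": 0, "gripper": 1}, {"rx": 0, "ry": 0, "rz": 0, "dx": 33, "dy": -28, "dz": 0, "gripper": 1}, {"rx": 0, "ry": 0, "rz": 0, "dx": 33, "dy": -28, "dz": 0, "gripper": 1}, {"rx": 0, "ry": 0, "rz": 0, "dx": 33, "dy": -28, "dz": 0, "gripper": 1}, {"rx": 0, "ry": 0, "rz": 0, "dx": 33, "dy": -28, "dz": 0, "gripper": 1}, {"rx": 0, "ry": 0, "rz": 0, "dx": 33, "dy": -28, "dz": 0, "gripper": 1}, {"rx": 0, "ry": 0, "rz": 0, "dx": 0, "dy": 0, "dz": 0, "gripper": 1}], "grip_force": 40}}

```text
clock: 1.98
tcp_pos: [0.5389, -0.0605, 0.2531]
orientation: [-3.065, -0.679, -0.001]
contact_force: [0.3, 0.1, -0.5]
grip_width: 0.0851
gripper_force: 0.0
```

```bash
sed -i 's/o\["grip_width"\].round(4)/round(o["grip_width"],4)/' go.py; python3 go.py .5415 -.0635 .1
```

```text
t 1.98 tcp [ 0.5389 -0.0605  0.2531] yaw 24.99 tilt 0.11 F [ 0.3  0.1 -0.5] M [0.   0.06 0.04] w 0.0851 q [ 0.23  0.28 -0.28  1.86  0.09  1.02 -1.22]
tool shift mm [  1.    4.  153.1]
```

{"op": "step_arm", "data": {"moves": [{"rx": 0, "ry": 0, "rz": 0, "dx": 1, "dy": 4, "dz": 0, "gripper": 1}, {"rx": 0, "ry": 0, "rz": -10.5, "dx": 0, "dy": 0, "dz": 12, "gripper": 1}, {"rx": 0, "ry": 0, "rz": -10.5, "dx": 0, "dy": 0, "dz": 12, "gripper": 1}, {"rx": 0, "ry": 0, "rz": -10.5, "dx": 0, "dy": 0, "dz": 12, "gripper": 1}, {"rx": 0, "ry": 0, "rz": -10.5, "dx": 0, "dy": 0, "dz": 12, "gripper": 1}, {"rx": 0, "ry": 0, "rz": -10.5, "dx": 0, "dy": 0, "dz": 12, "gripper": 1}, {"rx": 0, "ry": 0, "rz": -10.5, "dx": 0, "dy": 0, "dz": 12, "gripper": 1}, {"rx": 0, "ry": 0, "rz": -10.5, "dx": 0, "dy": 0, "dz": 12, "gripper": 1}, {"rx": 0, "ry": 0, "rz": -10.5, "dx": 0, "dy": 0, "dz": 12, "gripper": 1}, {"rx": 0, "ry": 0, "rz": -10.5, "dx": 0, "dy": 0, "dz": 12, "gripper": 1}, {"rx": 0, "ry": 0, "rz": -10.5, "dx": 0, "dy": 0, "dz": 12, "gripper": 1}, {"rx": 0, "ry": 0, "rz": -10.5, "dx": 0, "dy": 0, "dz": 12, "gripper": 1}, {"rx": 0, "ry": 0, "rz": -10.5, "dx": 0, "dy": 0, "dz": 12, "gripper": 1}, {"rx": 0, "ry": 0, "rz": 0, "dx": 0, "dy": 0, "dz": 0, "gripper": 1}]}}

```text
clock: 3.72
tcp_pos: [0.5394, -0.07, 0.1082]
orientation: [-0.803, -3.035, 0.001]
contact_force: [0.2, -0.3, -0.2]
grip_width: 0.0852
gripper_force: 0.0
```

```bash
python3 go.py .5415 -.0635 .034
```

```text
t 3.73 tcp [ 0.5394 -0.07    0.1082] yaw 150.38 tilt 0.15 F [ 0.2 -0.3 -0.2] M [-0.04  0.04  0.04] w 0.0852 q [ 0.53  0.54 -0.65  1.95  0.45  0.8   0.67]
tool shift mm [ 1.2  6.9 74.2]
```

{"op": "step_arm", "data": {"moves": [{"rx": 0, "ry": 0, "rz": 0, "dx": 1, "dy": 7, "dz": 0, "gripper": 1}, {"rx": 0, "ry": 0, "rz": 0, "dx": 0, "dy": 0, "dz": 15, "gripper": 1}, {"rx": 0, "ry": 0, "rz": 0, "dx": 0, "dy": 0, "dz": 15, "gripper": 1}, {"rx": 0, "ry": 0, "rz": 0, "dx": 0, "dy": 0, "dz": 15, "gripper": 1}, {"rx": 0, "ry": 0, "rz": 0, "dx": 0, "dy": 0, "dz": 15, "gripper": 1}, {"rx": 0, "ry": 0, "rz": 0, "dx": 0, "dy": 0, "dz": 14, "gripper": 1}, {"rx": 0, "ry": 0, "rz": 0, "dx": 0, "dy": 0, "dz": 0, "gripper": 1}]}}

```text
clock: 4.6
tcp_pos: [0.5422, -0.0613, 0.034]
orientation: [-0.796, -3.037, 0.001]
contact_force: [-0.1, 0.2, -0.3]
grip_width: 0.0858
gripper_force: 0.0
```

Run:
```python
from go import *
from ov import *
st([.5415,-.0635,.034])
im=r.grab_frame("top");s=r.grab_frame("scene")
p=[.5415,-.0635,.04]
cv2.imwrite("pics/g1.png",np.hstack([tile("top",im,p,[(circ(p,.041,.046),(0,0,255))],6,64,64),tile("scene",s,p,[(circ(p,.041,.046),(0,0,255)),(circ(p,.005,.046),(0,0,255))],6,64,64)]))
```

```text
t 4.6 tcp [ 0.5422 -0.0613  0.034 ] yaw 150.63 tilt 0.13 F [-0.1  0.2 -0.3] M [ 0.01 -0.03 -0.02] w 0.0858 q [ 0.45  0.65 -0.58  1.98  0.55  0.67  0.58]
tool shift mm [-0.5 -2.2 -0. ]
```

View pics/g1.png

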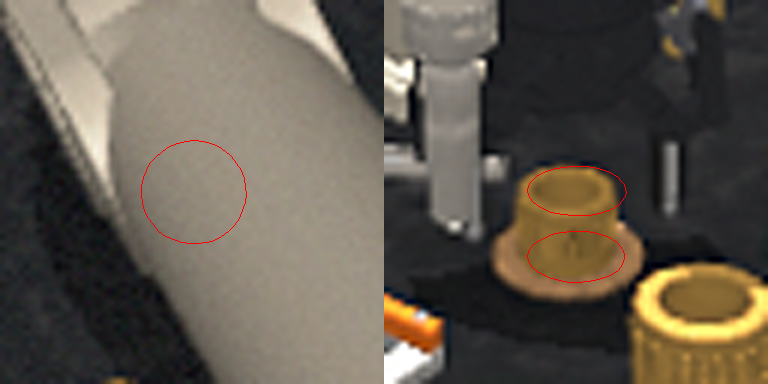

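The picture shows the nut at tile (568,190), just left of the predicted ring, with the right-hand finger beside it at (668,180). The left finger is hidden behind the tap spout. The TCP agrees with the nut to about 2 mm, so I close.

{"op": "step_arm", "data": {"moves": [{"rx": 0, "ry": 0, "rz": 0, "dx": 0, "dy": 0, "dz": 0, "gripper": -1}, {"rx": 0, "ry": 0, "rz": 0, "dx": 0, "dy": 0, "dz": 0, "gripper": -1}, {"rx": 0, "ry": 0, "rz": 0, "dx": 0, "dy": 0, "dz": 0, "gripper": -1}, {"rx": 0, "ry": 0, "rz": 0, "dx": 0, "dy": 0, "dz": 0, "gripper": -1}, {"rx": 0, "ry": 0, "rz": 0, "dx": 0, "dy": 0, "dz": 0, "gripper": -1}, {"rx": 0, "ry": 0, "rz": 0, "dx": 0, "dy": 0, "dz": 0, "gripper": -1}], "grip_force": 40}}

```text
clock: 5.45
tcp_pos: [0.5434, -0.0614, 0.0361]
orientation: [0.796, 3.038, -0.0]
contact_force: [-1.4, 0.4, 4.9]
grip_width: 0.0436
gripper_force: 40.1
```

```bash
python3 go.py .5025 -.2317 .2
```

```text
t 5.45 tcp [ 0.5434 -0.0614  0.0361] yaw 150.62 tilt 0.06 F [-1.4  0.4  4.9] M [0.03 0.28 0.03] w 0.0436 q [ 0.45  0.64 -0.58  1.98  0.55  0.67  0.58]
tool shift mm [ -48.  -168.5 -163.9]
```

{"op": "step_arm", "data": {"moves": [{"rx": 0, "ry": 0, "rz": 0, "dx": 0, "dy": 0, "dz": -20, "gripper": -1}, {"rx": 0, "ry": 0, "rz": 0, "dx": 0, "dy": 0, "dz": -30, "gripper": -1}, {"rx": 0, "ry": 0, "rz": 0, "dx": 0, "dy": 0, "dz": -30, "gripper": -1}, {"rx": 0, "ry": 0, "rz": 0, "dx": 0, "dy": 0, "dz": -20, "gripper": -1}, {"rx": 0, "ry": 0, "rz": 0, "dx": -8, "dy": -28, "dz": 0, "gripper": -1}, {"rx": 0, "ry": 0, "rz": 0, "dx": -8, "dy": -28, "dz": 0, "gripper": -1}, {"rx": 0, "ry": 0, "rz": 0, "dx": -8, "dy": -28, "dz": 0, "gripper": -1}, {"rx": 0, "ry": 0, "rz": 0, "dx": -8, "dy": -28, "dz": 0, "gripper": -1}, {"rx": 0, "ry": 0, "rz": 0, "dx": -8, "dy": -28, "dz": 0, "gripper": -1}, {"rx": 0, "ry": 0, "rz": 0, "dx": -8, "dy": -28, "dz": 0, "gripper": -1}, {"rx": 0, "ry": 0, "rz": 0, "dx": 0, "dy": 0, "dz": 0, "gripper": -1}, {"rx": 0, "ry": 0, "rz": 0, "dx": 0, "dy": 0, "dz": 0, "gripper": -1}]}}

```text
clock: 6.95
tcp_pos: [0.5025, -0.2307, 0.1356]
orientation: [0.796, 3.039, 0.001]
contact_force: [0.2, -0.0, -1.5]
grip_width: 0.043
gripper_force: 41.2
```

Run:
```python
from go import *
from ov import *
o,R=st([.5025,-.2317,.12])
im=r.grab_frame("top");s=r.grab_frame("scene")
t=o["tcp_pos"];p=[t[0],t[1],t[2]]; q=[.5025,-.2317,.078]
pr=[(circ(p,t[2]-.031,.046),(0,0,255)),(circ(p,t[2]+.005,.046),(0,0,255)),(circ(q,.078,.007),(0,255,0)),(circ(q,.05,.042),(0,255,0))]
cv2.imwrite("pics/g2.png",np.hstack([tile("top",im,q,pr,6,64,64),tile("scene",s,q,pr,6,64,64)]))
```

```text
t 6.95 tcp [ 0.5025 -0.2307  0.1356] yaw 150.64 tilt 0.03 F [ 0.2 -0.  -1.5] M [0.   0.02 0.01] w 0.043 q [ 0.83  0.51 -0.66  1.92  0.4   0.85  1.02]
tool shift mm [-0.5 -0.9 15.6]
```

View pics/g2.png

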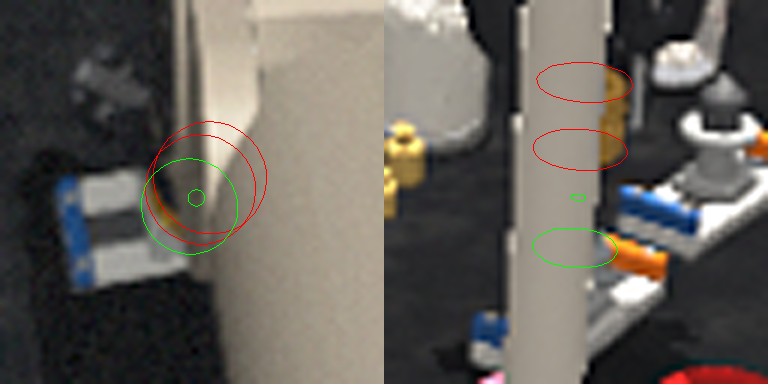

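{"op": "step_arm", "data": {"moves": [{"rx": 0, "ry": 0, "rz": 0, "dx": 0, "dy": -1, "dz": 9, "gripper": -1}, {"rx": 0, "ry": 0, "rz": 0, "dx": 0, "dy": 0, "dz": 9, "gripper": -1}, {"rx": 0, "ry": 0, "rz": 0, "dx": 0, "dy": 0, "dz": 8, "gripper": -1}, {"rx": 0, "ry": 0, "rz": 0, "dx": 0, "dy": 0, "dz": 4, "gripper": -1}, {"rx": 0, "ry": 0, "rz": 0, "dx": 0, "dy": 0, "dz": 0, "gripper": -1}]}}

```text
clock: 7.68
tcp_pos: [0.5018, -0.2321, 0.1049]
orientation: [-0.796, -3.038, -0.0]
contact_force: [0.2, -0.2, -2.2]
grip_width: 0.0434
gripper_force: 41.2
```

{"op": "step_arm", "data": {"moves": [{"rx": 0, "ry": 0, "rz": 0, "dx": 0, "dy": 0, "dz": 2, "gripper": -1}, {"rx": 0, "ry": 0, "rz": 0, "dx": 0, "dy": 0, "dz": 2, "gripper": -1}, {"rx": 0, "ry": 0, "rz": 0, "dx": 0, "dy": 0, "dz": 2, "gripper": -1}, {"rx": 0, "ry": 0, "rz": 0, "dx": 0, "dy": 0, "dz": 0, "gripper": -1}]}}

```text
clock: 8.18
tcp_pos: [0.5024, -0.2323, 0.1001]
orientation: [0.796, 3.038, -0.001]
contact_force: [-2.6, 0.4, 5.6]
grip_width: 0.0434
gripper_force: 41.8
```

{"op": "step_arm", "data": {"moves": [{"rx": 0, "ry": 0, "rz": 6, "dx": 0, "dy": 0, "dz": 0.5, "gripper": -1}, {"rx": 0, "ry": 0, "rz": 6, "dx": 0, "dy": 0, "dz": 0.5, "gripper": -1}, {"rx": 0, "ry": 0, "rz": 6, "dx": 0, "dy": 0, "dz": 0.5, "gripper": -1}, {"rx": 0, "ry": 0, "rz": 6, "dx": 0, "dy": 0, "dz": 0.5, "gripper": -1}, {"rx": 0, "ry": 0, "rz": 0, "dx": 0, "dy": 0, "dz": 0, "gripper": -1}]}}

```text
clock: 8.8
tcp_pos: [0.5031, -0.232, 0.0979]
orientation: [1.408, 2.806, 0.001]
contact_force: [2.1, 0.8, 1.4]
grip_width: 0.0431
gripper_force: 41.4
```

```bash
python3 go.py
```

```text
t 8.8 tcp [ 0.5031 -0.232   0.0979] yaw 126.71 tilt 0.13 F [2.1 0.8 1.4] M [ 0.21 -0.51  0.04] w 0.0431 q [ 0.73  0.53 -0.52  1.95  0.38  0.76  0.63]
```

{"op": "step_arm", "data": {"moves": [{"rx": 0, "ry": 0, "rz": 6, "dx": 0, "dy": 0, "dz": 0.8, "gripper": -1}, {"rx": 0, "ry": 0, "rz": 6, "dx": 0, "dy": 0, "dz": 0.8, "gripper": -1}, {"rx": 0, "ry": 0, "rz": 6, "dx": 0, "dy": 0, "dz": 0.8, "gripper": -1}, {"rx": 0, "ry": 0, "rz": 6, "dx": 0, "dy": 0, "dz": 0.8, "gripper": -1}, {"rx": 0, "ry": 0, "rz": 6, "dx": 0, "dy": 0, "dz": 0.8, "gripper": -1}, {"rx": 0, "ry": 0, "rz": 6, "dx": 0, "dy": 0, "dz": 0.8, "gripper": -1}, {"rx": 0, "ry": 0, "rz": 0, "dx": 0, "dy": 0, "dz": 0, "gripper": -1}]}}

```text
clock: 9.68
tcp_pos: [0.5034, -0.2317, 0.0935]
orientation: [2.206, 2.234, 0.003]
contact_force: [0.8, 1.6, 5.6]
grip_width: 0.0435
gripper_force: 41.8
```

```bash
python3 go.py
```

```text
t 9.68 tcp [ 0.5034 -0.2317  0.0935] yaw 90.75 tilt 0.15 F [0.8 1.6 5.6] M [ 0.51 -0.25 -0.02] w 0.0435 q [ 0.61  0.51 -0.37  1.96  0.27  0.72  0.09]
```

{"op": "step_arm", "data": {"moves": [{"rx": 0, "ry": 0, "rz": 6, "dx": 0, "dy": 0, "dz": 0.8, "gripper": -1}, {"rx": 0, "ry": 0, "rz": 6, "dx": 0, "dy": 0, "dz": 0.8, "gripper": -1}, {"rx": 0, "ry": 0, "rz": 6, "dx": 0, "dy": 0, "dz": 0.8, "gripper": -1}, {"rx": 0, "ry": 0, "rz": 6, "dx": 0, "dy": 0, "dz": 0.8, "gripper": -1}, {"rx": 0, "ry": 0, "rz": 6, "dx": 0, "dy": 0, "dz": 0.8, "gripper": -1}, {"rx": 0, "ry": 0, "rz": 6, "dx": 0, "dy": 0, "dz": 0.8, "gripper": -1}, {"rx": 0, "ry": 0, "rz": 0, "dx": 0, "dy": 0, "dz": 0, "gripper": -1}]}}

```text
clock: 10.55
tcp_pos: [0.504, -0.2315, 0.089]
orientation: [2.788, 1.444, 0.005]
contact_force: [1.0, 2.6, 6.8]
grip_width: 0.0431
gripper_force: 41.9
```

```bash
python3 go.py
```

```text
t 10.55 tcp [ 0.504  -0.2315  0.089 ] yaw 54.77 tilt 0.21 F [1.  2.6 6.8] M [ 0.64 -0.36  0.  ] w 0.0431 q [ 0.49  0.5  -0.21  1.97  0.16  0.69 -0.44]
```

{"op": "step_arm", "data": {"moves": [{"rx": 0, "ry": 0, "rz": 6, "dx": 0, "dy": 0, "dz": 0.75, "gripper": -1}, {"rx": 0, "ry": 0, "rz": 6, "dx": 0, "dy": 0, "dz": 0.75, "gripper": -1}, {"rx": 0, "ry": 0, "rz": 6, "dx": 0, "dy": 0, "dz": 0.75, "gripper": -1}, {"rx": 0, "ry": 0, "rz": 6, "dx": 0, "dy": 0, "dz": 0.75, "gripper": -1}, {"rx": 0, "ry": 0, "rz": 6, "dx": 0, "dy": 0, "dz": 0.75, "gripper": -1}, {"rx": 0, "ry": 0, "rz": 6, "dx": 0, "dy": 0, "dz": 0.75, "gripper": -1}, {"rx": 0, "ry": 0, "rz": 6, "dx": 0, "dy": 0, "dz": 0.75, "gripper": -1}, {"rx": 0, "ry": 0, "rz": 6, "dx": 0, "dy": 0, "dz": 0.75, "gripper": -1}, {"rx": 0, "ry": 0, "rz": 0, "dx": 0, "dy": 0, "dz": 0, "gripper": -1}]}}

```text
clock: 11.68
tcp_pos: [0.5043, -0.2322, 0.083]
orientation: [3.135, 0.185, 0.007]
contact_force: [2.8, 1.4, 5.1]
grip_width: 0.0434
gripper_force: 41.8
```

```bash
python3 go.py
```

```text
t 11.68 tcp [ 0.5043 -0.2322  0.083 ] yaw 6.76 tilt 0.25 F [2.8 1.4 5.1] M [ 0.22 -0.59 -0.01] w 0.0434 q [ 0.32  0.5   0.    1.98 -0.    0.65 -1.13]
```

{"op": "step_arm", "data": {"moves": [{"rx": 0, "ry": 0, "rz": 6, "dx": 0, "dy": 0, "dz": 0.75, "gripper": -1}, {"rx": 0, "ry": 0, "rz": 6, "dx": 0, "dy": 0, "dz": 0.75, "gripper": -1}, {"rx": 0, "ry": 0, "rz": 6, "dx": 0, "dy": 0, "dz": 0.75, "gripper": -1}, {"rx": 0, "ry": 0, "rz": 6, "dx": 0, "dy": 0, "dz": 0.75, "gripper": -1}, {"rx": 0, "ry": 0, "rz": 0, "dx": 0, "dy": 0, "dz": 0, "gripper": -1}]}}

```text
clock: 12.3
tcp_pos: [0.5044, -0.2326, 0.0809]
orientation: [3.105, -0.472, 0.008]
contact_force: [-0.1, 3.0, 15.3]
grip_width: 0.0432
gripper_force: 42.5
```

```bash
python3 go.py
```

```text
t 12.3 tcp [ 0.5044 -0.2326  0.0809] yaw -17.28 tilt 0.28 F [-0.1  3.  15.3] M [ 0.25  0.11 -0.15] w 0.0432 q [ 0.23  0.51  0.11  1.99 -0.09  0.65 -1.47]
```

{"op": "step_arm", "data": {"moves": [{"rx": 0, "ry": 0, "rz": 0, "dx": 0, "dy": 0, "dz": -1.5, "gripper": -1}, {"rx": 0, "ry": 0, "rz": 0, "dx": 2.8, "dy": 5.3, "dz": 0, "gripper": -1}, {"rx": 0, "ry": 0, "rz": 0, "dx": 2.8, "dy": 5.3, "dz": 0, "gripper": -1}, {"rx": 0, "ry": 0, "rz": 0, "dx": 2.8, "dy": 5.3, "dz": 0, "gripper": -1}, {"rx": 0, "ry": 0, "rz": 0, "dx": 2.8, "dy": 5.3, "dz": 0, "gripper": -1}, {"rx": 0, "ry": 0, "rz": 0, "dx": 2.8, "dy": 5.3, "dz": 0, "gripper": -1}, {"rx": 0, "ry": 0, "rz": 0, "dx": 2.8, "dy": 5.3, "dz": 0, "gripper": -1}, {"rx": 0, "ry": 0, "rz": 0, "dx": 0, "dy": 0, "dz": 0, "gripper": -1}]}}

```text
clock: 13.3
tcp_pos: [0.5097, -0.267, 0.081]
orientation: [-3.105, 0.471, -0.002]
contact_force: [1.0, 3.2, 9.3]
grip_width: 0.0432
gripper_force: 42.1
```

```bash
python3 go.py .5087 -.2663 .081
```

```text
t 13.3 tcp [ 0.5097 -0.267   0.081 ] yaw -17.24 tilt 0.11 F [1.  3.2 9.3] M [ 0.67 -0.13 -0.03] w 0.0432 q [ 0.29  0.53  0.11  1.94 -0.09  0.67 -1.41]
tool shift mm [-1.2 -0.3  0. ]
```

{"op": "step_arm", "data": {"moves": [{"rx": 0, "ry": 0, "rz": 0, "dx": 0.7, "dy": 1.3, "dz": 0, "gripper": -1}, {"rx": 0, "ry": 0, "rz": 0, "dx": 0.7, "dy": 1.3, "dz": 0, "gripper": -1}, {"rx": 0, "ry": 0, "rz": 0, "dx": 0.7, "dy": 1.3, "dz": 0, "gripper": -1}, {"rx": 0, "ry": 0, "rz": 0, "dx": 0, "dy": 0, "dz": 0, "gripper": -1}]}}

```text
clock: 13.8
tcp_pos: [0.5098, -0.2675, 0.081]
orientation: [-3.101, 0.466, 0.004]
contact_force: [-3.9, 13.0, 17.6]
grip_width: 0.043
gripper_force: 42.8
```

```bash
python3 go.py .5087 -.2663 .081
```

```text
t 13.8 tcp [ 0.5098 -0.2675  0.081 ] yaw -17.11 tilt 0.36 F [-3.9 13.  17.6] M [2.83 0.63 0.05] w 0.043 q [ 0.29  0.54  0.11  1.93 -0.1   0.68 -1.41]
tool shift mm [-1.4 -0.8 -0. ]
```

{"op": "step_arm", "data": {"moves": [{"rx": 0, "ry": 0, "rz": 0, "dx": -0.7, "dy": -1.3, "dz": -1, "gripper": -1}, {"rx": 0, "ry": 0, "rz": 0, "dx": -0.7, "dy": -1.3, "dz": -1, "gripper": -1}, {"rx": 0, "ry": 0, "rz": 0, "dx": 0, "dy": 0, "dz": 0, "gripper": 1}, {"rx": 0, "ry": 0, "rz": 0, "dx": 0, "dy": 0, "dz": 0, "gripper": 1}, {"rx": 0, "ry": 0, "rz": 0, "dx": 0, "dy": 0, "dz": 0, "gripper": 1}, {"rx": 0, "ry": 0, "rz": 0, "dx": 0, "dy": 0, "dz": 0, "gripper": 1}, {"rx": 0, "ry": 0, "rz": 0, "dx": 0, "dy": 0, "dz": -10, "gripper": 1}, {"rx": 0, "ry": 0, "rz": 0, "dx": 0, "dy": 0, "dz": -20, "gripper": 1}, {"rx": 0, "ry": 0, "rz": 0, "dx": 0, "dy": 0, "dz": -30, "gripper": 1}, {"rx": 0, "ry": 0, "rz": 0, "dx": 0, "dy": 0, "dz": -30, "gripper": 1}, {"rx": 0, "ry": 0, "rz": 0, "dx": 0, "dy": 0, "dz": -20, "gripper": 1}, {"rx": 0, "ry": 0, "rz": 0, "dx": 0, "dy": 0, "dz": 0, "gripper": -1}]}}

```text
clock: 15.3
tcp_pos: [0.5099, -0.2696, 0.1944]
orientation: [3.105, -0.475, 0.007]
contact_force: [-0.7, -0.6, 0.4]
grip_width: 0.0698
gripper_force: 0.0
```

```bash
python3 go.py .5403 -.4461 .16
```

```text
t 15.3 tcp [ 0.5099 -0.2696  0.1944] yaw -17.38 tilt 0.24 F [-0.7 -0.6  0.4] M [-0.02  0.03  0.  ] w 0.0698 q [ 0.27  0.38  0.14  1.86 -0.07  0.9  -1.43]
tool shift mm [ 81.6 159.4  34.8]
```

{"op": "step_arm", "data": {"moves": [{"rx": 0, "ry": 0, "rz": 0, "dx": 16.6, "dy": 32, "dz": 0, "gripper": -1}, {"rx": 0, "ry": 0, "rz": 0, "dx": 16.6, "dy": 32, "dz": 0, "gripper": -1}, {"rx": 0, "ry": 0, "rz": 0, "dx": 16.6, "dy": 32, "dz": 0, "gripper": -1}, {"rx": 0, "ry": 0, "rz": 0, "dx": 16.6, "dy": 32, "dz": 0, "gripper": -1}, {"rx": 0, "ry": 0, "rz": 0, "dx": 16.6, "dy": 32, "dz": 0, "gripper": -1}, {"rx": 0, "ry": 0, "rz": -8.2, "dx": 0, "dy": 0, "dz": 10, "gripper": -1}, {"rx": 0, "ry": 0, "rz": -8.2, "dx": 0, "dy": 0, "dz": 20, "gripper": -1}, {"rx": 0, "ry": 0, "rz": -8.2, "dx": 0, "dy": 0, "dz": 20, "gripper": -1}, {"rx": 0, "ry": 0, "rz": 0, "dx": 0, "dy": 0, "dz": 0, "gripper": -1}]}}

```text
clock: 16.42
tcp_pos: [0.5387, -0.4454, 0.1393]
orientation: [-3.132, -0.196, 0.006]
contact_force: [-0.4, 0.6, 0.2]
grip_width: 0.0001
gripper_force: 0.0
```

Run:
```python
from go import *
from ov import *
o,R=st([.542,-.446,.06])
im=r.grab_frame("top");s=r.grab_frame("scene")
q=[.5086,-.2665,.068];p=[.5358,-.396,.078]
T=[]
for q,c in (([.5086,-.2665],.086),([.5358,-.396],.078)):
  pr=[(circ(q,c,.046 if c>.08 else .007),(0,0,255)),(circ(q,.05,.046 if c>.08 else .042),(0,255,0))]
  T.append(np.hstack([tile("top",im,[*q,.07],pr,6,64,48),tile("scene",s,[*q,.07],pr,6,64,48)]))
cv2.imwrite("pics/g3.png",np.vstack(T))
```

```text
t 16.43 tcp [ 0.5387 -0.4454  0.1393] yaw 7.15 tilt 0.3 F [-0.4  0.6  0.2] M [-0.05  0.02 -0.04] w 0.0001 q [ 0.56  0.63  0.06  1.58 -0.05  0.94 -0.81]
tool shift mm [ 3.5  1.3 79.3]
```

View pics/g3.png

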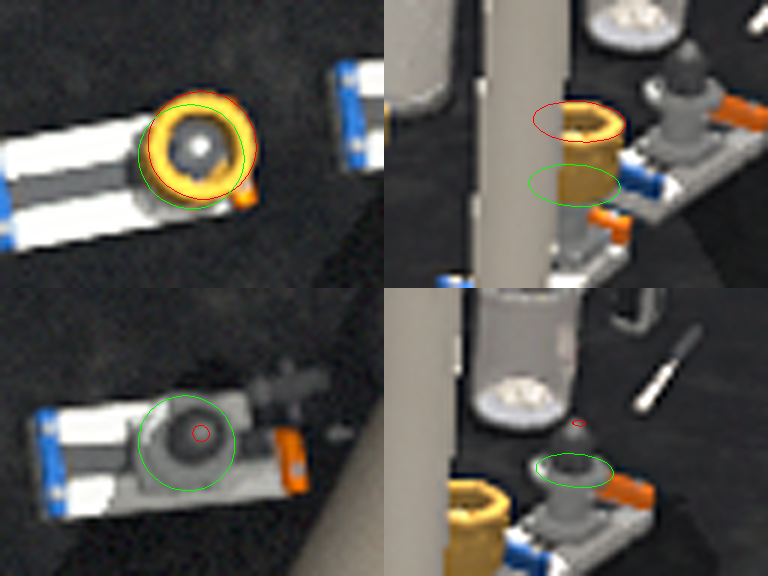

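The picture shows the nut level on stud M against the orange stop (top tile ring (203,147)). Stud R sits where I estimated it, with its flange at (185,443). Now I lower beside R and push it left.

{"op": "step_arm", "data": {"moves": [{"rx": 0, "ry": 0, "rz": 0, "dx": 3.5, "dy": 2, "dz": 10, "gripper": -1}, {"rx": 0, "ry": 0, "rz": 0, "dx": 0, "dy": 0, "dz": 20, "gripper": -1}, {"rx": 0, "ry": 0, "rz": 0, "dx": 0, "dy": 0, "dz": 20, "gripper": -1}, {"rx": 0, "ry": 0, "rz": 0, "dx": 0, "dy": 0, "dz": 20, "gripper": -1}, {"rx": 0, "ry": 0, "rz": 0, "dx": 0, "dy": 0, "dz": 9, "gripper": -1}, {"rx": 0, "ry": 0, "rz": 0, "dx": 0, "dy": 0, "dz": 0, "gripper": -1}, {"rx": 0, "ry": 0, "rz": 0, "dx": 0, "dy": -6, "dz": 0, "gripper": -1}, {"rx": 0, "ry": 0, "rz": 0, "dx": 0, "dy": -6, "dz": 0, "gripper": -1}, {"rx": 0, "ry": 0, "rz": 0, "dx": 0, "dy": -6, "dz": 0, "gripper": -1}, {"rx": 0, "ry": 0, "rz": 0, "dx": 0, "dy": -6, "dz": 0, "gripper": -1}, {"rx": 0, "ry": 0, "rz": 0, "dx": 0, "dy": 0, "dz": 0, "gripper": -1}]}}

```text
clock: 17.9
tcp_pos: [0.5413, -0.4244, 0.0638]
orientation: [3.134, 0.198, 0.002]
contact_force: [0.5, -2.2, 0.8]
grip_width: -0.0
gripper_force: 1.1
```

```bash
python3 go.py .5361 -.3997 .06
```

```text
t 17.9 tcp [ 0.5413 -0.4244  0.0638] yaw 7.24 tilt 0.08 F [ 0.5 -2.2  0.8] M [-0.44 -0.24 -0.06] w -0.0 q [ 0.54  0.7   0.05  1.65 -0.05  0.79 -0.83]
tool shift mm [ -2.1 -25.2   3.7]
```

{"op": "step_arm", "data": {"moves": [{"rx": 0, "ry": 0, "rz": 0, "dx": 0, "dy": -6, "dz": 0, "gripper": -1}, {"rx": 0, "ry": 0, "rz": 0, "dx": 0, "dy": -6, "dz": 0, "gripper": -1}, {"rx": 0, "ry": 0, "rz": 0, "dx": 0, "dy": -6, "dz": 0, "gripper": -1}, {"rx": 0, "ry": 0, "rz": 0, "dx": 0, "dy": -5, "dz": 0, "gripper": -1}, {"rx": 0, "ry": 0, "rz": 0, "dx": 0, "dy": 0, "dz": 0, "gripper": -1}]}}

```text
clock: 18.52
tcp_pos: [0.5385, -0.4005, 0.0635]
orientation: [-3.135, -0.199, -0.001]
contact_force: [0.9, -1.8, 2.0]
grip_width: -0.0002
gripper_force: 1.4
```

```bash
python3 go.py .5361 -.3997 .06
```

```text
t 18.52 tcp [ 0.5385 -0.4005  0.0635] yaw 7.28 tilt 0.04 F [ 0.9 -1.8  2. ] M [-0.37 -0.4  -0.  ] w -0.0002 q [ 0.51  0.68  0.05  1.7  -0.05  0.76 -0.86]
tool shift mm [-2.3 -1.1  3.5]
```

{"op": "step_arm", "data": {"moves": [{"rx": 0, "ry": 0, "rz": 0, "dx": 0, "dy": -2, "dz": 0, "gripper": -1}, {"rx": 0, "ry": 0, "rz": 0, "dx": 0, "dy": -2, "dz": 0, "gripper": -1}, {"rx": 0, "ry": 0, "rz": 0, "dx": 0, "dy": -2, "dz": 0, "gripper": -1}, {"rx": 0, "ry": 0, "rz": 0, "dx": 0, "dy": 0, "dz": 0, "gripper": -1}]}}

```text
clock: 19.02
tcp_pos: [0.5379, -0.3974, 0.0637]
orientation: [3.132, 0.196, 0.003]
contact_force: [5.1, -7.3, 0.6]
grip_width: 0.0001
gripper_force: 3.7
```

```bash
python3 go.py .5361 -.3997 .06
```

```text
t 19.02 tcp [ 0.5379 -0.3974  0.0637] yaw 7.17 tilt 0.23 F [ 5.1 -7.3  0.6] M [-1.61 -1.03 -0.03] w 0.0001 q [ 0.5   0.68  0.05  1.71 -0.05  0.76 -0.87]
tool shift mm [-2.1  2.   3.7]
```

{"op": "step_arm", "data": {"moves": [{"rx": 0, "ry": 0, "rz": 0, "dx": 0, "dy": -2, "dz": 0, "gripper": -1}, {"rx": 0, "ry": 0, "rz": 0, "dx": 0, "dy": -2, "dz": 0, "gripper": -1}, {"rx": 0, "ry": 0, "rz": 0, "dx": 0, "dy": 0, "dz": 0, "gripper": -1}]}}

```text
clock: 19.4
tcp_pos: [0.5374, -0.3968, 0.0642]
orientation: [3.128, 0.193, 0.006]
contact_force: [5.4, -14.8, -2.0]
grip_width: 0.0001
gripper_force: 6.3
```

```bash
python3 go.py .5361 -.3997 .06
```

```text
t 19.4 tcp [ 0.5374 -0.3968  0.0642] yaw 7.07 tilt 0.51 F [  5.4 -14.8  -2. ] M [-3.04 -1.22 -0.04] w 0.0001 q [ 0.5   0.67  0.06  1.71 -0.04  0.75 -0.87]
tool shift mm [-1.6  2.7  4.3]
```

{"op": "step_arm", "data": {"moves": [{"rx": 0, "ry": 0, "rz": 0, "dx": 0, "dy": 10, "dz": 0, "gripper": -1}, {"rx": 0, "ry": 0, "rz": 0, "dx": 0, "dy": 12, "dz": 0, "gripper": -1}, {"rx": 0, "ry": 0, "rz": 0, "dx": 0, "dy": 0, "dz": -35, "gripper": -1}, {"rx": 0, "ry": 0, "rz": 0, "dx": 0, "dy": 0, "dz": -50, "gripper": -1}, {"rx": 0, "ry": 0, "rz": 0, "dx": 0, "dy": 0, "dz": -50, "gripper": -1}, {"rx": 0, "ry": 0, "rz": 0, "dx": 5, "dy": -38, "dz": 0, "gripper": -1}, {"rx": 0, "ry": 0, "rz": 0, "dx": 5, "dy": -38, "dz": 0, "gripper": -1}, {"rx": 0, "ry": 0, "rz": 0, "dx": 5, "dy": -38, "dz": 0, "gripper": -1}, {"rx": 0, "ry": 0, "rz": 0, "dx": 5, "dy": -38, "dz": 0, "gripper": -1}, {"rx": 0, "ry": 0, "rz": 0, "dx": 5, "dy": -38, "dz": 0, "gripper": -1}, {"rx": 0, "ry": 0, "rz": 0, "dx": 5, "dy": -38, "dz": 0, "gripper": -1}, {"rx": 0, "ry": 0, "rz": 0, "dx": 5, "dy": -38, "dz": 0, "gripper": -1}, {"rx": 0, "ry": 0, "rz": 0, "dx": 5, "dy": -38, "dz": 0, "gripper": -1}, {"rx": 0, "ry": 0, "rz": 0, "dx": 5, "dy": -38, "dz": 0, "gripper": -1}, {"rx": 0, "ry": 0, "rz": 0, "dx": 5, "dy": -38, "dz": 0, "gripper": -1}, {"rx": 0, "ry": 0, "rz": 0, "dx": 5, "dy": -38, "dz": 0, "gripper": -1}, {"rx": 0, "ry": 0, "rz": 0, "dx": 0, "dy": 0, "dz": 0, "gripper": -1}, {"rx": 0, "ry": 0, "rz": 0, "dx": 0, "dy": 0, "dz": 0, "gripper": -1}]}}

```text
clock: 21.65
tcp_pos: [0.5409, 0.0076, 0.1977]
orientation: [3.135, 0.198, -0.003]
contact_force: [-0.2, -0.6, 0.6]
grip_width: -0.0001
gripper_force: 0.0
```

```bash
python3 go.py .5405 .0458 .06
```

```text
t 21.65 tcp [0.5409 0.0076 0.1977] yaw 7.22 tilt 0.12 F [-0.2 -0.6  0.6] M [-0.01  0.03  0.04] w -0.0001 q [-0.08  0.32 -0.06  1.93  0.03  0.89 -1.6 ]
tool shift mm [  4.7 -38.  137.7]
```

{"op": "step_arm", "data": {"moves": [{"rx": 0, "ry": 0, "rz": 0, "dx": 2.4, "dy": -19, "dz": 0, "gripper": -1}, {"rx": 0, "ry": 0, "rz": 0, "dx": 2.4, "dy": -18, "dz": 0, "gripper": -1}, {"rx": 0, "ry": 0, "rz": 0, "dx": 0, "dy": 0, "dz": 30, "gripper": -1}, {"rx": 0, "ry": 0, "rz": 0, "dx": 0, "dy": 0, "dz": 30, "gripper": -1}, {"rx": 0, "ry": 0, "rz": 0, "dx": 0, "dy": 0, "dz": 20, "gripper": -1}, {"rx": 0, "ry": 0, "rz": 0, "dx": 0, "dy": 0, "dz": 20, "gripper": -1}, {"rx": 0, "ry": 0, "rz": 0, "dx": 0, "dy": 0, "dz": 20, "gripper": -1}, {"rx": 0, "ry": 0, "rz": 0, "dx": 0, "dy": 0, "dz": 15, "gripper": -1}, {"rx": 0, "ry": 0, "rz": 0, "dx": 0, "dy": 0, "dz": 0, "gripper": -1}, {"rx": 0, "ry": 0, "rz": 0, "dx": 0, "dy": -5, "dz": 0, "gripper": -1}, {"rx": 0, "ry": 0, "rz": 0, "dx": 0, "dy": -5, "dz": 0, "gripper": -1}, {"rx": 0, "ry": 0, "rz": 0, "dx": 0, "dy": -5, "dz": 0, "gripper": -1}, {"rx": 0, "ry": 0, "rz": 0, "dx": 0, "dy": -5, "dz": 0, "gripper": -1}, {"rx": 0, "ry": 0, "rz": 0, "dx": 0, "dy": -5, "dz": 0, "gripper": -1}, {"rx": 0, "ry": 0, "rz": 0, "dx": 0, "dy": 0, "dz": 0, "gripper": -1}]}}

```text
clock: 23.52
tcp_pos: [0.5386, 0.0702, 0.0633]
orientation: [3.135, 0.198, 0.0]
contact_force: [0.9, -2.2, 0.9]
grip_width: -0.0001
gripper_force: 0.8
```

```bash
python3 go.py .533 .099 .06
```

```text
t 23.52 tcp [0.5386 0.0702 0.0633] yaw 7.22 tilt 0.03 F [ 0.9 -2.2  0.9] M [-0.33 -0.09 -0.02] w -0.0001 q [-0.19  0.52 -0.07  2.01  0.06  0.61 -1.74]
tool shift mm [ -2.  -29.3   3.3]
```

{"op": "step_arm", "data": {"moves": [{"rx": 0, "ry": 0, "rz": 0, "dx": 0, "dy": -6, "dz": 0, "gripper": -1}, {"rx": 0, "ry": 0, "rz": 0, "dx": 0, "dy": -6, "dz": 0, "gripper": -1}, {"rx": 0, "ry": 0, "rz": 0, "dx": 0, "dy": -6, "dz": 0, "gripper": -1}, {"rx": 0, "ry": 0, "rz": 0, "dx": 0, "dy": -6, "dz": 0, "gripper": -1}, {"rx": 0, "ry": 0, "rz": 0, "dx": 0, "dy": -3, "dz": 0, "gripper": -1}, {"rx": 0, "ry": 0, "rz": 0, "dx": 0, "dy": 0, "dz": 0, "gripper": -1}]}}

```text
clock: 24.28
tcp_pos: [0.5351, 0.0975, 0.0632]
orientation: [-3.135, -0.199, -0.0]
contact_force: [0.9, -3.6, 0.4]
grip_width: -0.0001
gripper_force: 1.8
```

{"op": "step_arm", "data": {"moves": [{"rx": 0, "ry": 0, "rz": 0, "dx": 0, "dy": -2, "dz": 0, "gripper": -1}, {"rx": 0, "ry": 0, "rz": 0, "dx": 0, "dy": -2, "dz": 0, "gripper": -1}, {"rx": 0, "ry": 0, "rz": 0, "dx": 0, "dy": -2, "dz": 0, "gripper": -1}, {"rx": 0, "ry": 0, "rz": 0, "dx": 0, "dy": 0, "dz": 0, "gripper": -1}]}}

```text
clock: 24.78
tcp_pos: [0.5349, 0.0984, 0.0632]
orientation: [3.131, 0.192, -0.0]
contact_force: [2.4, -14.9, 2.4]
grip_width: -0.0001
gripper_force: 7.4
```

At the stop. I'll back off, lift, swing aside over clear ground and check.

{"op": "step_arm", "data": {"moves": [{"rx": 0, "ry": 0, "rz": 0, "dx": 0, "dy": 10, "dz": 0, "gripper": -1}, {"rx": 0, "ry": 0, "rz": 0, "dx": 0, "dy": 12, "dz": 0, "gripper": -1}, {"rx": 0, "ry": 0, "rz": 0, "dx": 0, "dy": 0, "dz": -35, "gripper": -1}, {"rx": 0, "ry": 0, "rz": 0, "dx": 0, "dy": 0, "dz": -50, "gripper": -1}, {"rx": 0, "ry": 0, "rz": 0, "dx": 0, "dy": 0, "dz": -50, "gripper": -1}, {"rx": 0, "ry": 0, "rz": 0, "dx": -12, "dy": 38, "dz": 0, "gripper": -1}, {"rx": 0, "ry": 0, "rz": 0, "dx": -12, "dy": 38, "dz": 0, "gripper": -1}, {"rx": 0, "ry": 0, "rz": 0, "dx": -12, "dy": 38, "dz": 0, "gripper": -1}, {"rx": 0, "ry": 0, "rz": 0, "dx": -12, "dy": 38, "dz": 0, "gripper": -1}, {"rx": 0, "ry": 0, "rz": 0, "dx": 0, "dy": 0, "dz": 0, "gripper": -1}, {"rx": 0, "ry": 0, "rz": 0, "dx": 0, "dy": 0, "dz": 0, "gripper": -1}]}}

```text
clock: 26.15
tcp_pos: [0.5087, -0.0745, 0.1982]
orientation: [-3.134, -0.199, -0.0]
contact_force: [-0.1, 0.2, 0.2]
grip_width: 0.0001
gripper_force: 0.0
```

Run:
```python
from go import *
st()
im=r.grab_frame("top");s=r.grab_frame("scene")
a=cv2.resize(im[140:300,170:430],None,fx=2.4,fy=2.4,interpolation=cv2.INTER_CUBIC)[:,:624]
b=cv2.resize(s[155:275,185:385],None,fx=2,fy=1.8,interpolation=cv2.INTER_CUBIC)
b=cv2.copyMakeBorder(b,0,0,0,224,cv2.BORDER_CONSTANT)
cv2.imwrite("pics/fin.png",np.vstack([a,b]))
```

```text
t 26.15 tcp [ 0.5087 -0.0745  0.1982] yaw 7.28 tilt 0.06 F [-0.1  0.2  0.2] M [-0.02 -0.01  0.06] w 0.0001 q [ 0.04  0.28 -0.02  1.99  0.    0.87 -1.42]
```

View pics/fin.png

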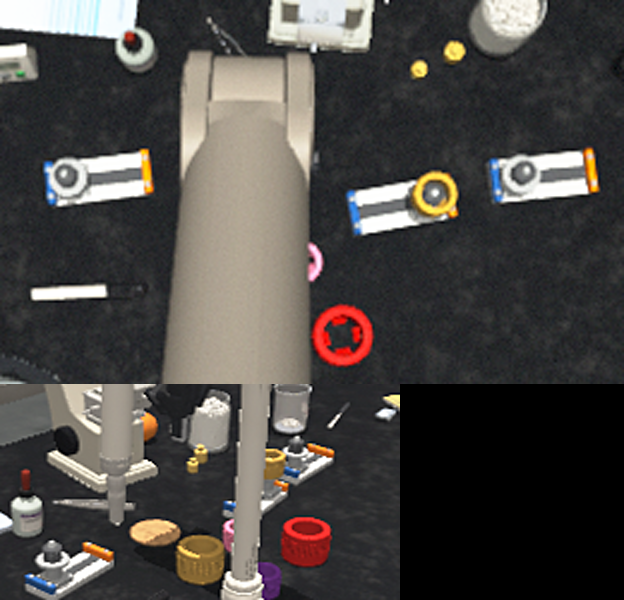

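The view shows L (68,178) and R (522,175) at their blue stops, and M with the nut (435,193) at its orange stop. The bystanders in view are undisturbed and the robot is clear.

```bash
python3 -c "
from bench import r
print(r.hand_in())"
```

```text
the job is handed in; nothing more can be done
None
```

The job is handed in, though the simulator gave no verdict: the middle stud was right-hand, so the nut is run down onto its flange and that stud is at its orange stop, and the other two studs are at their blue stops.

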